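# Fit out the block heater with its three blocks and the cover

## Robot

A 6-joint arm with a two-finger parallel gripper is mounted at the origin on the work surface. World frame = base frame: x ahead of the robot, y to its left, z up, the work surface at z = 0. Lengths are in m, angles in rad, forces in N, time in s.
With the tool pointing down it reaches from about 0.35 to 0.725 m from the base axis. Payload 6 kg.
Tool frame: the origin (TCP) lies at the very end of the fingers, on their centre line; the grasp point (between the pads) lies 19 mm behind it; z points along the fingers, x is the direction in which the jaws open and shut, and the axes are right-handed (so a half turn about z gives the same grasp; the last joint's range is limited). The gripper opens to 85 mm and grips with 20 to 120 N. Pads are 22 mm wide; open, the fingers measure 114 mm over their backs; the gripper's body (76 mm by 85 mm) begins 54 mm behind the grasp point. The pads swing forward as they close: fully open they stand 13 mm farther back than shut.
Start: joints at [1.63, 0.04, 0.085, 0, -1.615, -0.334], TCP at [0.163, 0.577, 0.231] pointing down, gripper open.
Joint ranges: [-2.56, 2.56], [-1.29, 2.01], [-1.08, 1.49], [-3.29, 1.98], [-2.81, -0.18], [-2.99, 2.99]. Speed limits (rad/s): [2.57, 2.57, 3.01, 3.14, 3.14, 3.14].

## Interface

Orientations are given as a 3x3 rotation matrix whose columns are the frame's x, y, z axes.
In Python, from plant import manip gives the robot as it stands.
- The arm moves only by the tool servo_tool, never from a script. Its argument "commands" is a list of rows, each a list of 3 entries, a list of its own where there are three numbers: the finger opening in mm, from 0 to 85.4, then the shift along the tool's x, y, z in mm, then the turn about the tool's z in degrees. A call has 1 to 5 rows; each row is the pose to reach, as a shift and turn from the pose commanded when the call began, along the tool's axes at that moment; what a row does not reach only later rows make up. A row lasts 1/10 s, in which the tool goes at most 50 mm and 8.59 degrees, less where a joint would pass 70% of its speed; a pose out of reach is approached as far as the arm can. A call with a gripper value outside its range is refused whole. The fingers move at their own pace and stop on an object; "squeeze" is the grip in N (left out, the last holds). Time passes only in rows, so rows that repeat a pose let the fingers close. It gives the time, the measured TCP pose, the force and the opening at its end, in the units of the state.
- manip.observe(): the state, without advancing time (a new reading comes with each control period).
- manip.grab_frame(name): name is "side" or "top"; returns the picture (400x640x3 uint8, red, green, blue); there is no depth.
- manip.get_calibration(name): a dict with "vfov" (degrees; the focal length in pixels is half the picture's height over the tangent of half this angle, whatever the lens; pixels are square), "cx", "cy" (the principal point, pixels), "camera_from_world" (4x4, takes a point from world to camera coordinates). Camera axes: x right, y down, z forward; pixel columns grow to the right and rows downward; lengths in m; the calibration is good to about 2 mm. A picture is of the moment at which its call begins. get_calibration takes no time and is no camera call.
- manip.close_job(): hands the job in, once; it reports no verdict.
The state is a dict: "t": time; "qpos": joint angles; "joint_velocities": joint speeds; "joint_torque": joint torques, N m; "ee_pos": TCP position; "orientation": TCP orientation; "ft_force": force on the tool from outside, world axes, zero at the start; "ft_torque": the same for the moment, N m; "finger_gap": finger opening in m.
Only numpy, scipy, OpenCV 4.12 (cv2) and the standard library are available. Lean on these libraries where they do the work, as an engineer would, in place of code of your own. Each camera call takes 0.05 s, during which the arm holds its last target.

## Task

Fit out the block heater with the clean blocks from the tray: the block with two big wells goes in the middle chamber, the block with the many fine wells in the chamber to the left of it and the block with medium wells in the chamber to the right of it (left and right as you face the control panel from the robot's side), each sitting flat on its chamber floor. Then lay the black cover flat and square on top of the fine-well block, grip upwards. Set every piece down gently, do not drop it, and leave the tube rack and the reagent bottle standing where they are on the tray.

Things in the scene. Friction and masses are not known exactly. Their poses are not given: they have to be found in the camera images.
- big_block: Plain aluminium block, 84 mm long (its x), 52 wide (its y), 52 high, 0.36 to 0.48 kg, two big wells (29.5 mm across) along its length in its top; the same turned half round. Origin: centre of its underside, z up. The lowest 6 mm are stepped in by 2 mm. Grip it across the 52 mm, near the top: seated, its upper 40 mm stand above the heater's deck. Starts upright on the tray.
- medium_block: Plain aluminium block, 84 mm long (its x), 52 wide (its y), 52 high, 0.36 to 0.48 kg, 15 medium wells (11.5 mm across, 5 x 3) in its top; the same turned half round. Origin: centre of its underside, z up. The lowest 6 mm are stepped in by 2 mm. Grip it across the 52 mm, near the top: seated, its upper 40 mm stand above the heater's deck. Starts upright on the tray.
- fine_block: Plain aluminium block, 84 mm long (its x), 52 wide (its y), 52 high, 0.36 to 0.48 kg, 40 fine wells (6.4 mm across, 8 x 5) in its top; the same turned half round. Origin: centre of its underside, z up. The lowest 6 mm are stepped in by 2 mm. Grip it across the 52 mm, near the top: seated, its upper 40 mm stand above the heater's deck. Starts upright on the tray.
- cover: Flat black cover for one block: plate 88 mm (its x) by 56 (its y) by 6 mm, with an upright bar grip in the middle, 46 mm long (x), 14 mm thick (y), from 6 to 38 mm above the underside; about 0.11 kg. Origin: centre of its underside, z up. Starts flat on the tray, grip up.
- chamber_left: Left-hand one (seen from the robot, facing the panel) of three identical open chambers in the heater's top: a recess 98 mm (x) by 66 mm (y), 12 mm deep, dark steel floor; a block has 7 mm to spare on every side. Origin: centre of its floor, 68 mm above the bench; z up, x from the control panel to the heater's back, y to the left along the row. Chamber centres are 95 mm apart.
- chamber_middle: Middle one of three identical open chambers in the heater's top: a recess 98 mm (x) by 66 mm (y), 12 mm deep, dark steel floor; a block has 7 mm to spare on every side. Origin: centre of its floor, 68 mm above the bench; z up, x from the control panel to the heater's back, y to the left along the row. Chamber centres are 95 mm apart.
- chamber_right: Right-hand one (seen from the robot, facing the panel) of three identical open chambers in the heater's top: a recess 98 mm (x) by 66 mm (y), 12 mm deep, dark steel floor; a block has 7 mm to spare on every side. Origin: centre of its floor, 68 mm above the bench; z up, x from the control panel to the heater's back, y to the left along the row. Chamber centres are 95 mm apart.
- heater: Block heater, fixed: cream and grey case 220 mm deep (x), 316 wide (y), deck 80 mm high, sloping control panel on the -x side (towards the robot), nowhere over 85 mm. Origin: centre of its underside on the bench; the row of chambers is 30 mm behind it (+x). It stands on the left or right half of the bench, turned up to 9 degrees; the tray takes the other half.
- tube_rack: Bystander on the tray, to be left there: loose grey rack with four capped tubes, 84 mm (x) by 30 (y) by 46 high, 0.1 kg. Origin: centre of its underside. The white tray (260 x 345 mm, floor 4 mm above the bench, rim 14 mm high) carries two rows of three pieces about 108 mm apart along a row (y), the rows 120 mm apart (x).
- reagent_bottle: Bystander on the tray, to be left there: loose small amber jar with a white cap, 38 mm across, about 75 mm high, 0.09 kg. Origin: centre of its underside, z up.

How it is judged:
By the outcome, as a careful person would: the job done as asked, in the order asked, and still so for the second after the job is handed in, with the robot touching nothing.
It also fails if it takes over 112 s, if anything falls off the work surface, if the arm or the gripper's body presses on something with over 40 N, if the wrist force passes 120 N, or if a joint passes its speed limit or range.

## Working session

There is one attempt and no reset: what is moved stays moved. The work goes in short steps, Python scripts to look and compute and a tool call to move; the robot and the scene stay as the last step left them, time stands still between calls to the robot, and variables do not carry over. Pictures are saved under pics/ and viewed, and the job is handed in when it is done.

Besides the shell and the picture viewer there is one more tool, called after "Call:" in YAML: its name, and indented under it one key for each argument. servo_tool: Moves the arm, as the interface text tells. Its arguments: {"type":"object","properties":{"commands":{"type":"array"},"squeeze":{"type":"number"}},"required":["commands"]}

```bash
mkdir -p pics; ls; python3 - <<'E'
from plant import manip
import cv2,numpy as np
for n in("top","side"):
    cv2.imwrite(f"pics/{n}0.png",manip.grab_frame(n)[:,:,::-1])
    c=manip.get_calibration(n);print(n,c)
print(manip.observe())
E
```

```text
pics
top {'vfov': 54.39513767287926, 'cx': 322.361842109701, 'cy': 201.49808800980827, 'camera_from_world': array([[-0.02821639, -0.99955386, -0.00979344,  0.00908181],
       [-0.99056261,  0.02927448, -0.13389814,  0.54389723],
       [ 0.1341251 ,  0.00592289, -0.99094671,  0.7945882 ],
       [ 0.        ,  0.        ,  0.        ,  1.        ]])}
side {'vfov': 55.57985669950878, 'cx': 320.1363619675778, 'cy': 205.2050789252467, 'camera_from_world': array([[-0.98764349, -0.15654614,  0.00732356,  0.53556676],
       [-0.09072382,  0.53301875, -0.84122541,  0.12284895],
       [ 0.12778699, -0.83149523, -0.54063497,  0.71052828],
       [ 0.        ,  0.        ,  0.        ,  1.        ]])}
{'t': 0.1, 'qpos': array([ 1.62966571e+00,  4.07737811e-02,  8.39190864e-02, -4.37607785e-04,
       -1.61548131e+00, -3.33712637e-01]), 'joint_velocities': array([ 0.00052041, -0.00244494,  0.00222051,  0.00111475,  0.00123301,
       -0.00045975]), 'joint_torque': array([-5.39352637e-03, -3.69344902e+01,  3.48279226e+01,  6.95166439e+00,
       -4.51792788e-03,  3.45510394e-06]), 'ee_pos': array([0.16266872, 0.57722813, 0.2303651 ]), 'orientation': array([[-2.71377315e-01, -9.62472978e-01, -3.45825909e-04],
       [-9.62471714e-01,  2.71377520e-01, -1.56273506e-03],
       [ 1.59793965e-03, -9.12431898e-05, -9.99998719e-01]]), 'ft_force': array([0.38418832, 0.54496173, 0.35017035]), 'ft_torque': array([ 0.06840217,  0.01622229, -0.05618614]), 'finger_gap': 0.08537198132380924}
```

View pics/top0.png

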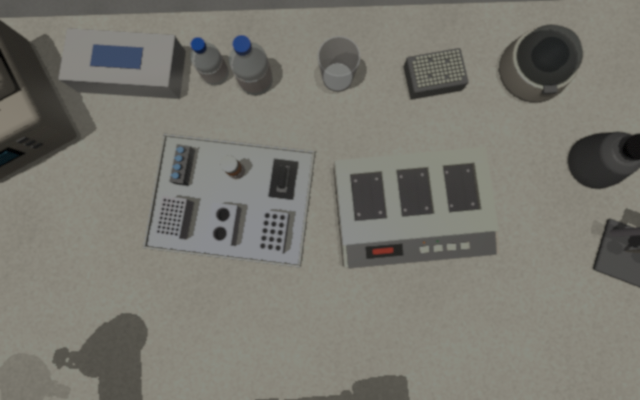

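View pics/side0.png

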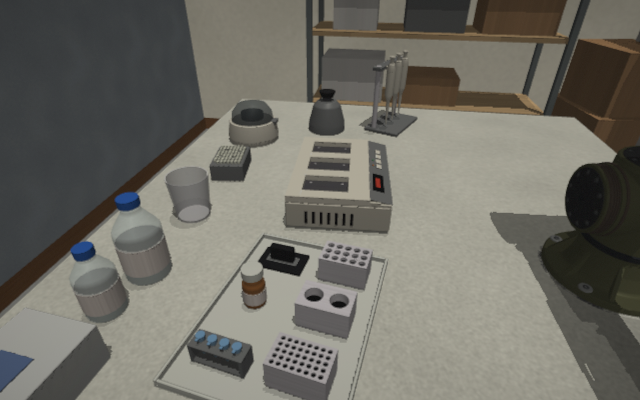

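The top view shows the tray at columns 147–315 and rows 137–265. The blocks sit in its front row: fine (172,217), big (226,223), medium (275,231). The rack, jar and cover are behind them. The heater is on the right, with chambers at (368,195), (414,191) and (462,187). I'll enlarge it to measure.

```bash
python3 - <<'E'
import cv2
a=cv2.imread("pics/top0.png"); b=cv2.imread("pics/side0.png")
def crop(im,x,y,w,h,s,n):
    c=cv2.resize(im[y:y+h,x:x+w],None,fx=s,fy=s,interpolation=cv2.INTER_CUBIC)
    c=cv2.convertScaleAbs(c,alpha=1.3)
    for i in range(0,w,10):cv2.putText(c,str(x+i),(i*s,8),0,.3,(0,0,255),1); cv2.line(c,(i*s,10),(i*s,14),(0,0,255),1)
    for i in range(0,h,10):cv2.putText(c,str(y+i),(0,i*s+3),0,.3,(0,0,255),1)
    cv2.imwrite(f"pics/{n}.png",c)
crop(a,145,190,155,75,5,"c1"); crop(a,255,145,60,60,8,"c2"); crop(a,330,150,170,120,4,"c3")
crop(b,230,235,160,165,3,"c4")
E
```

```text
(no output)
```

View pics/c1.png

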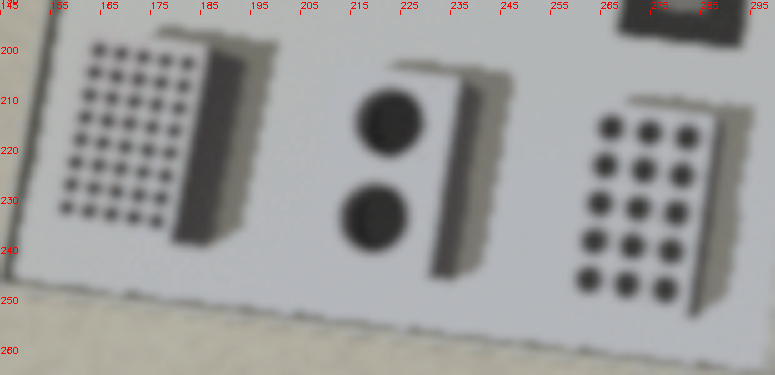

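View pics/c2.png

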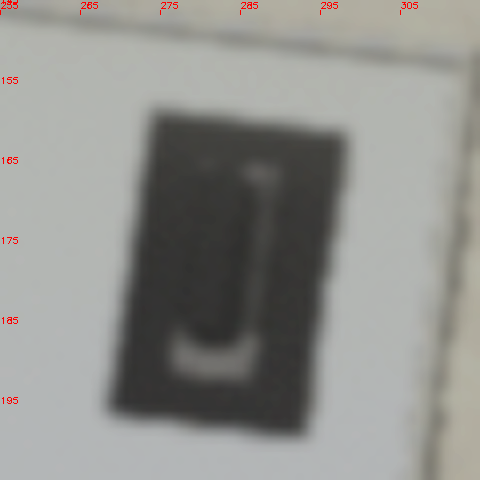

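View pics/c3.png

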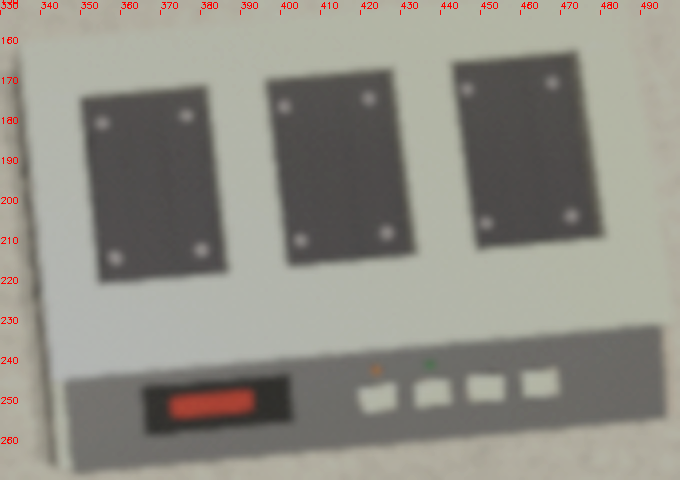

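View pics/c4.png

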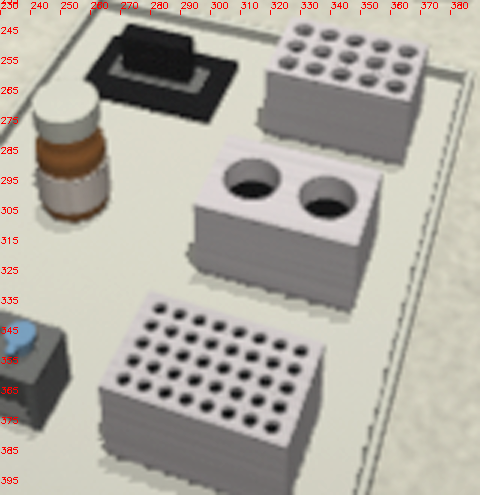

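```bash
cat > h.py <<'E'
from plant import manip
import numpy as np, cv2
C={n:manip.get_calibration(n) for n in("top","side")}
def w(n,px,z):
    c=C[n];f=200/np.tan(np.radians(c["vfov"]/2));T=c["camera_from_world"];R=T[:3,:3];t=T[:3,3]
    px=np.atleast_2d(px).astype(float)
    d=np.c_[(px[:,0]-c["cx"])/f,(px[:,1]-c["cy"])/f,np.ones(len(px))]@R
    o=-R.T@t
    return (o+d*((z-o[2])/d[:,2])[:,None])[:,:2]
def cr(p,x0,y0,s): return (np.array(p)+.5)/s-.5+[x0,y0]
def yaw(a,b): d=b-a;return np.degrees(np.arctan2(d[1],d[0]))
E
python3 - <<'E'
from h import *
def rep(n,P):
    # order TL TR BL BR ; long axis from B to T
    T=(P[0]+P[1])/2;B=(P[2]+P[3])/2
    L=(P[0]+P[2])/2;R=(P[1]+P[3])/2
    print(n,P.mean(0).round(4),"yawx",yaw(B,T).round(2),"yawy",yaw(R,L).round(2)-90,"len",np.linalg.norm(T-B).round(4),np.linalg.norm(L-R).round(4))
t=lambda p:w("top",cr(p,145,190,5),.056)
rep("fine",t([(99,50),(188,63),(66,208),(156,221)]))
rep("med",t([(611,128),(687,138),(589,279),(665,289)]))
b=t([(390,122),(375,217)]);print("big",b.mean(0),yaw(b[1],b[0]),np.linalg.norm(b[0]-b[1]))
s=lambda p:w("side",cr(p,230,235,3),.056)
# side: far-x = left; y+ = down
rep("fineS",s([(123,379),(160,309),(271,427),(301,351)]))
rep("medS",s([(288,63),(305,30),(395,86),(408,52)]))
b=s([(251,178),(327,197)]);print("bigS",b.mean(0),yaw(b[1],b[0]),np.linalg.norm(b[0]-b[1]))
rep("cover",w("top",cr([(152,108),(346,131),(110,410),(308,435)],255,145,8),.010))
c=lambda p,z=.068:w("top",cr(p,330,150,4),z)
rep("L",c([(102,123),(187,116),(115,258),(201,250)]))
rep("M",c([(284,106),(369,98),(300,240),(387,232)]))
rep("R",c([(467,89),(552,82),(486,223),(571,216)]))
for n,p in dict(L=[(81,97),(207,86),(98,283),(228,272)],M=[(266,80),(392,69),(288,266),(416,253)],R=[(452,62),(577,52),(477,249),(604,237)]).items(): rep(n+"rim",c(p,.08))
E
python3 - <<'E'
import cv2
b=cv2.imread("pics/side0.png");x,y,w,h,s=280,135,120,100,6
c=cv2.resize(b[y:y+h,x:x+w],None,fx=s,fy=s,interpolation=cv2.INTER_CUBIC);cv2.imwrite("pics/c5.png",cv2.convertScaleAbs(c,alpha=1.4))
E
```

```text
fine [0.5189 0.3112] yawx -10.32 yawy -9.870000000000005 len 0.0668 0.0381
med [0.4824 0.0986] yawx -8.96 yawy -9.11 len 0.0628 0.0318
big [0.50153166 0.20457832] -8.638184914376735 0.039775668490132005
fineS [0.5188 0.3108] yawx -9.99 yawy -10.799999999999997 len 0.0664 0.038
medS [0.4818 0.0984] yawx -9.15 yawy -10.129999999999995 len 0.0629 0.0318
bigS [0.50148486 0.20433248] -9.267462196542677 0.04021412970156388
cover [0.6021 0.0792] yawx -8.26 yawy -8.799999999999997 len 0.0863 0.0551
L [ 0.5479 -0.0997] yawx 3.17 yawy 3.3599999999999994 len 0.0701 0.0441
M [ 0.5543 -0.1945] yawx 3.74 yawy 3.6700000000000017 len 0.0701 0.0444
R [ 0.5601 -0.2893] yawx 3.66 yawy 3.0600000000000023 len 0.0702 0.0439
Lrim [ 0.5475 -0.0996] yawx 3.25 yawy 3.269999999999996 len 0.0956 0.065
Mrim [ 0.5536 -0.1945] yawx 3.57 yawy 3.75 len 0.0953 0.0646
Rrim [ 0.5595 -0.2895] yawx 3.51 yawy 3.3400000000000034 len 0.096 0.0641
```

View pics/c5.png

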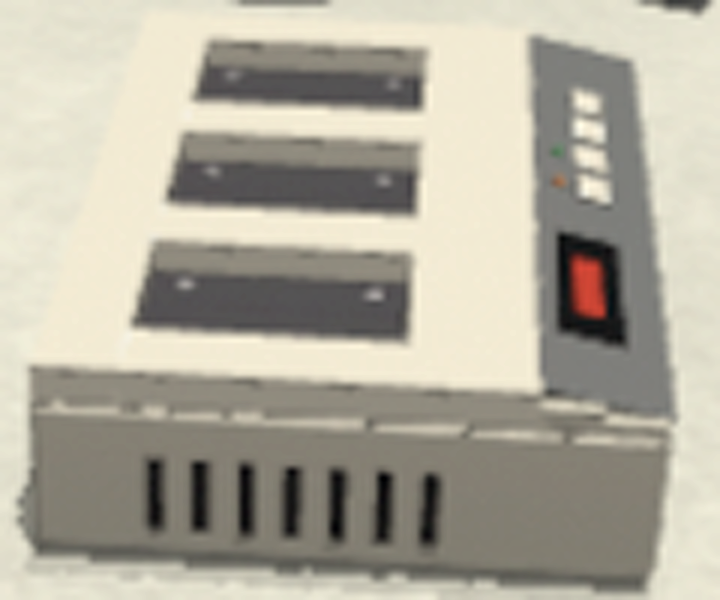

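```bash
cat >> h.py <<'E'
def go(x,y,z,ang):
    """print shift(mm, tool axes) and turn for target TCP & tool-x world angle(deg)"""
    o=manip.observe();R=o["orientation"];d=R.T@(np.array([x,y,z])-o["ee_pos"])*1000
    a=np.degrees(np.arctan2(R[1,0],R[0,0]));tn=-(ang-a);tn=(tn+180)%360-180
    print("t",o["t"].round(2),"pos",o["ee_pos"].round(4),"ang",a.round(2),"gap",o["finger_gap"].round(4),"F",o["ft_force"].round(1),"-> shift",d.round(1),"turn",round(tn,2))
E
python3 - <<'E'
from h import *
go(.5015,.2045,.11,-99)
E
```

```text
Traceback (most recent call last):
  File "h.py", line 16, in go
    print("t",o["t"].round(2),"pos",o["ee_pos"].round(4),"ang",a.round(2),"gap",o["finger_gap"].round(4),"F",o["ft_force"].round(1),"-> shift",d.round(1),"turn",round(tn,2))
              ^^^^^^^^^^^^
AttributeError: 'float' object has no attribute 'round'
```

```bash
sed -i 's/o\["t"\].round(2)/round(o["t"],2)/; s/o\["finger_gap"\].round(4)/round(o["finger_gap"],4)/' h.py; python3 - <<'E'
from h import *
go(.5015,.2045,.11,-99)
E
```

```text
t 0.1 pos [0.1627 0.5772 0.2304] ang -105.75 gap 0.0854 F [0.4 0.5 0.4] -> shift [ 266.6 -427.3  120.8] turn -6.75
```

Call:
servo_tool:
  commands:
    - [75,[130,-210,30],-6.7]
    - [75,[130,-210,30],-6.7]
    - [75,[130,-210,30],-6.7]
    - [75,[130,-210,30],-6.7]
    - [75,[130,-210,30],-6.7]
  squeeze: 80

```text
t: 0.6
ee_pos: [0.3304, 0.3936, 0.2008]
orientation: [[-0.157, -0.988, -0.0], [-0.988, 0.157, -0.0], [0.0, 0.0, -1.0]]
ft_force: [0.6, 0.7, -0.4]
finger_gap: 0.0747
```

```bash
python3 - <<'E'
from h import *
go(.5015,.2045,.10,-99)
E
```

```text
t 0.6 pos [0.3304 0.3936 0.2008] ang -99.02 gap 0.0747 F [ 0.6  0.7 -0.4] -> shift [ 159.9 -198.6  100.8] turn -0.02
```

Call:
servo_tool:
  commands:
    - [75,[160,-199,60],0]
    - [75,[160,-199,60],0]
    - [75,[160,-199,60],0]
    - [75,[160,-199,60],0]
    - [75,[160,-199,60],0]

```text
t: 1.1
ee_pos: [0.4938, 0.2132, 0.1435]
orientation: [[-0.157, -0.988, -0.0], [-0.988, 0.157, 0.0], [-0.0, 0.0, -1.0]]
ft_force: [1.3, 0.9, 0.3]
finger_gap: 0.0748
```

```bash
python3 - <<'E'
from h import *
go(.5015,.2045,.026,-99)
E
```

```text
t 1.1 pos [0.4938 0.2132 0.1435] ang -99.03 gap 0.0748 F [1.3 0.9 0.3] -> shift [  7.3  -9.  117.5] turn -0.03
```

Call:
servo_tool:
  commands:
    - [75,[7.3,-9,20],0]
    - [75,[7.3,-9,55],0]
    - [75,[7.3,-9,85],0]
    - [75,[7.3,-9,105],0]
    - [75,[7.3,-9,117.5],0]

```text
t: 1.6
ee_pos: [0.4997, 0.2054, 0.0242]
orientation: [[-0.158, -0.987, -0.003], [-0.987, 0.158, -0.002], [0.002, 0.002, -1.0]]
ft_force: [0.5, 0.4, -0.1]
finger_gap: 0.0748
```

Call:
servo_tool:
  commands:
    - [45,[0,0,0],0]
    - [45,[0,0,0],0]
    - [45,[0,0,0],0]
    - [45,[0,0,0],0]
    - [45,[0,0,0],0]
  squeeze: 80

```text
t: 2.1
ee_pos: [0.501, 0.2067, 0.0274]
orientation: [[-0.157, -0.988, 0.001], [-0.988, 0.157, 0.001], [-0.001, -0.001, -1.0]]
ft_force: [-1.2, 0.6, 0.4]
finger_gap: 0.0506
```

```bash
python3 - <<'E'
from h import *
go(.5015,.2045,.026,-99)
for n in("top","side"):cv2.imwrite(f"pics/{n}1.png",manip.grab_frame(n)[:,:,::-1])
E
```

```text
t 2.1 pos [0.501  0.2067 0.0274] ang -99.04 gap 0.0506 F [-1.2  0.6  0.4] -> shift [ 2.1 -0.9  1.4] turn -0.04
```

View pics/side1.png

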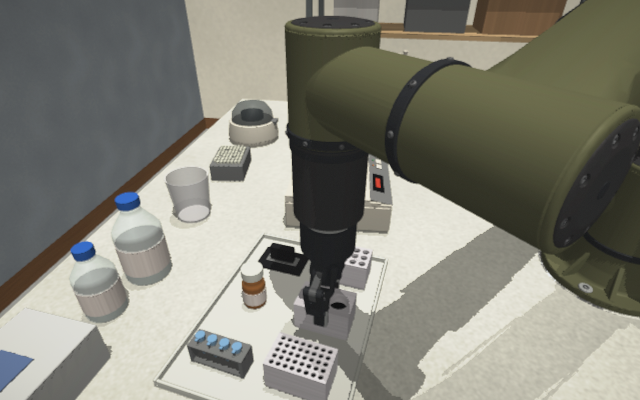

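View pics/top1.png

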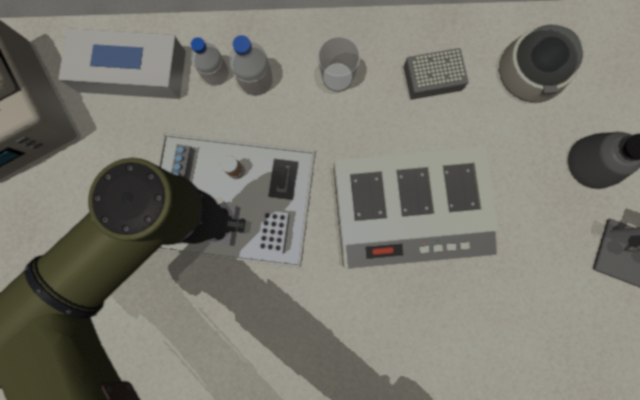

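The big block is gripped (gap 50.6 mm) at about (228,226) in the top view. I'll lift it next.

Call:
servo_tool:
  commands:
    - [45,[0,0,-10],0]
    - [45,[0,0,-35],0]
    - [45,[0,0,-65],0]
    - [45,[0,0,-95],0]
    - [45,[0,0,-110],0]

```text
t: 2.7
ee_pos: [0.5016, 0.2066, 0.1399]
orientation: [[-0.157, -0.988, 0.003], [-0.988, 0.157, 0.002], [-0.002, -0.003, -1.0]]
ft_force: [-0.2, -0.2, -3.1]
finger_gap: 0.0506
```

```bash
python3 - <<'E'
from h import *
go(.554,-.1945,.14,-86.4)
E
```

```text
t 2.7 pos [0.5016 0.2066 0.1399] ang -99.05 gap 0.0506 F [-0.2 -0.2 -3.1] -> shift [ 387.8 -114.9   -0.7] turn -12.65
```

Call:
servo_tool:
  commands:
    - [45,[14,-4,0],-1]
    - [45,[45,-13,0],-3]
    - [45,[85,-25,0],-5]
    - [45,[127,-38,0],-7]
    - [45,[170,-50,0],-8]

```text
t: 3.2
ee_pos: [0.5229, 0.0291, 0.1358]
orientation: [[-0.016, -1.0, -0.001], [-1.0, 0.016, -0.0], [0.0, 0.001, -1.0]]
ft_force: [0.4, 0.1, -4.4]
finger_gap: 0.0509
```

```bash
python3 - <<'E'
from h import *
go(.554,-.1945,.14,-86.4)
E
```

```text
t 3.2 pos [0.5229 0.0291 0.1358] ang -90.94 gap 0.0509 F [ 0.4  0.1 -4.4] -> shift [223.1 -34.8  -4.2] turn -4.54
```

Call:
servo_tool:
  commands:
    - [45,[45,-7,-4],-1]
    - [45,[90,-14,-4],-2]
    - [45,[135,-21,-4],-3]
    - [45,[175,-27,-4],-4]
    - [45,[205,-32,-4],-4.5]

```text
t: 3.7
ee_pos: [0.5509, -0.1774, 0.1396]
orientation: [[0.059, -0.998, -0.002], [-0.998, -0.059, 0.0], [-0.0, 0.002, -1.0]]
ft_force: [1.4, 0.1, -5.1]
finger_gap: 0.0504
```

```bash
python3 - <<'E'
from h import *
go(.554,-.1945,.14,-86.4)
E
```

```text
t 3.7 pos [ 0.5509 -0.1774  0.1396] ang -86.6 gap 0.0504 F [ 1.4  0.1 -5.1] -> shift [17.3 -2.1 -0.4] turn -0.2
```

Call:
servo_tool:
  commands:
    - [45,[12,-1,0],-0.2]
    - [45,[17,-2,0],-0.2]
    - [45,[17,-2,0],-0.2]
    - [45,[17,-2,0],-0.2]

```text
t: 4.1
ee_pos: [0.5547, -0.1908, 0.1404]
orientation: [[0.065, -0.998, -0.0], [-0.998, -0.065, 0.0], [-0.0, 0.0, -1.0]]
ft_force: [-0.0, 0.0, -4.5]
finger_gap: 0.0508
```

```bash
python3 - <<'E'
from h import *
go(.554,-.1945,.092,-86.4)
for n in("top","side"):cv2.imwrite(f"pics/{n}2.png",manip.grab_frame(n)[:,:,::-1])
go(.554,-.1945,.092,-86.4)
E
```

```text
t 4.1 pos [ 0.5547 -0.1908  0.1404] ang -86.29 gap 0.0508 F [-0.   0.  -4.5] -> shift [ 3.7  0.9 48.4] turn 0.11
t 4.2 pos [ 0.5548 -0.1907  0.1408] ang -86.26 gap 0.0512 F [-0.3 -0.1 -4.2] -> shift [ 3.8  1.  48.8] turn 0.14
```

View pics/side2.png

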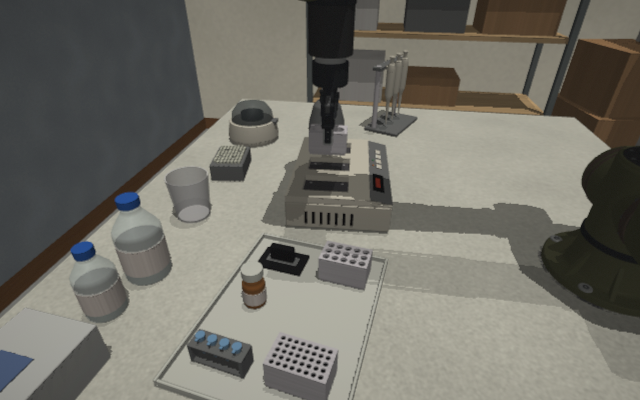

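View pics/top2.png

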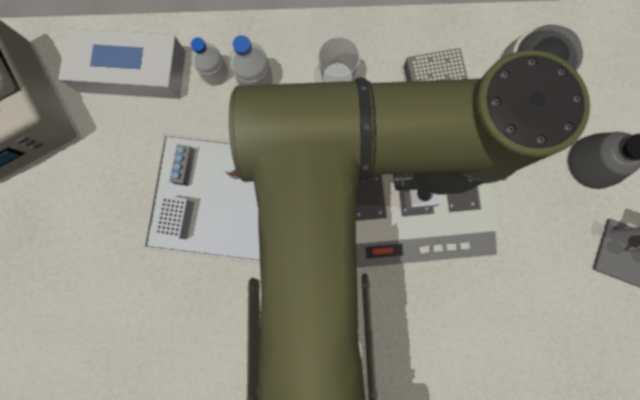

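The block hangs level over the middle chamber, at side pixel (328,140). I'll correct by 3.8 mm and then lower it.

Call:
servo_tool:
  commands:
    - [45,[3.8,0.6,0],0]
    - [45,[3.8,0.6,10],0]
    - [45,[3.8,0.6,20],0]
    - [45,[3.8,0.6,28],0]
    - [45,[3.8,0.6,28],0]

```text
t: 4.7
ee_pos: [0.5532, -0.1953, 0.1101]
orientation: [[0.064, -0.998, -0.004], [-0.998, -0.064, 0.001], [-0.001, 0.004, -1.0]]
ft_force: [-0.6, -0.2, -4.9]
finger_gap: 0.0504
```

```bash
python3 - <<'E'
from h import *
go(.5535,-.1945,.0915,-86.4)
E
```

```text
t 4.7 pos [ 0.5532 -0.1953  0.1101] ang -86.35 gap 0.0504 F [-0.6 -0.2 -4.9] -> shift [-0.8 -0.4 18.6] turn 0.05
```

Call:
servo_tool:
  commands:
    - [45,[-0.5,0,6],0]
    - [45,[-0.5,0,11],0]
    - [45,[-0.5,0,14],0]
    - [45,[-0.5,0,15.5],0]
    - [45,[-0.5,0,15.5],0]

```text
t: 5.2
ee_pos: [0.5542, -0.1952, 0.097]
orientation: [[0.064, -0.998, -0.0], [-0.998, -0.064, -0.0], [0.0, 0.0, -1.0]]
ft_force: [-0.4, -0.1, -4.6]
finger_gap: 0.0509
```

Call:
servo_tool:
  commands:
    - [45,[0,0,1],0]
    - [45,[0,0,1.5],0]
    - [45,[0,0,2],0]
    - [45,[0,0,2],0]

```text
t: 5.6
ee_pos: [0.5542, -0.1952, 0.0952]
orientation: [[0.064, -0.998, 0.0], [-0.998, -0.064, -0.0], [0.0, -0.0, -1.0]]
ft_force: [-1.2, 0.2, -5.0]
finger_gap: 0.0505
```

Call:
servo_tool:
  commands:
    - [45,[0,0,1],0]
    - [45,[0,0,2],0]
    - [45,[0,0,3],0]
    - [45,[0,0,3],0]

```text
t: 6.0
ee_pos: [0.5541, -0.1951, 0.0919]
orientation: [[0.064, -0.998, -0.0], [-0.998, -0.064, -0.0], [-0.0, 0.0, -1.0]]
ft_force: [-0.1, 1.0, -3.8]
finger_gap: 0.0509
```

Call:
servo_tool:
  commands:
    - [45,[0,0,0.5],0]
    - [45,[0,0,1],0]
    - [45,[0,0,1],0]

```text
t: 6.3
ee_pos: [0.5544, -0.1952, 0.0915]
orientation: [[0.064, -0.998, 0.0], [-0.998, -0.064, -0.0], [0.0, -0.0, -1.0]]
ft_force: [-0.0, -0.0, -2.6]
finger_gap: 0.051
```

Call:
servo_tool:
  commands:
    - [45,[0,0,0.5],0]
    - [45,[0,0,0.8],0]
    - [45,[0,0,0.8],0]

```text
t: 6.6
ee_pos: [0.5543, -0.1952, 0.0914]
orientation: [[0.064, -0.998, 0.001], [-0.998, -0.064, -0.0], [0.0, -0.001, -1.0]]
ft_force: [-4.6, 3.1, 4.1]
finger_gap: 0.0511
```

Seated, with about 9 N of contact. I'll open slowly to 64 mm, so each finger moves about 6 mm, and go up.

Call:
servo_tool:
  commands:
    - [54,[0,0,0],0]
    - [58,[0,0,0],0]
    - [62,[0,0,0],0]
    - [66,[0,0,0],0]
    - [66,[0,0,0],0]

```text
t: 7.1
ee_pos: [0.5543, -0.1952, 0.0903]
orientation: [[0.064, -0.998, 0.0], [-0.998, -0.064, -0.0], [0.0, -0.0, -1.0]]
ft_force: [0.3, 1.1, 0.3]
finger_gap: 0.0662
```

Call:
servo_tool:
  commands:
    - [66,[0,0,-10],0]
    - [66,[0,0,-30],0]
    - [66,[0,0,-60],0]
    - [66,[0,0,-75],0]
    - [66,[0,0,-75],0]

```text
t: 7.6
ee_pos: [0.5556, -0.1955, 0.1689]
orientation: [[0.064, -0.998, 0.006], [-0.998, -0.064, -0.001], [0.001, -0.006, -1.0]]
ft_force: [0.6, -0.6, 0.0]
finger_gap: 0.066
```

```bash
python3 - <<'E'
from h import *
go(.5189,.311,.13,-100.2)
E
```

```text
t 7.6 pos [ 0.5556 -0.1955  0.1689] ang -86.34 gap 0.066 F [ 0.6 -0.6  0. ] -> shift [-507.9    4.5   38.2] turn 13.86
```

Call:
servo_tool:
  commands:
    - [75,[-30,0,0],3]
    - [75,[-80,0,0],6]
    - [75,[-130,1,0],10]
    - [75,[-180,2,5],13]
    - [75,[-230,2,10],13.8]

```text
t: 8.1
ee_pos: [0.5368, 0.0356, 0.1545]
orientation: [[-0.178, -0.984, -0.0], [-0.984, 0.178, 0.0], [-0.0, 0.001, -1.0]]
ft_force: [1.2, 0.5, -0.1]
finger_gap: 0.0749
```

```bash
python3 - <<'E'
from h import *
for n in("top","side"):cv2.imwrite(f"pics/{n}3.png",manip.grab_frame(n)[:,:,::-1])
go(.5189,.311,.13,-100.2)
E
```

```text
t 8.2 pos [0.5364 0.0386 0.1534] ang -99.83 gap 0.0751 F [0.  0.2 0.4] -> shift [-265.4   63.7   23.6] turn 0.37
```

View pics/side3.png

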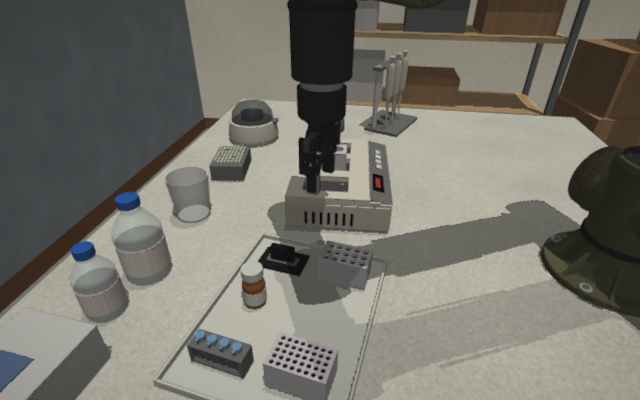

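View pics/top3.png

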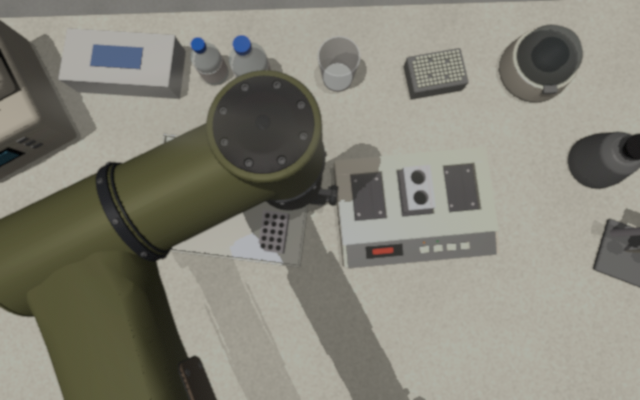

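The big block is seated in the middle chamber, with its wells at about (418,177) and (421,197). I'll check its position numerically and move on.

Call:
servo_tool:
  commands:
    - [75,[-45,11,0],0]
    - [75,[-93,22,0],0]
    - [75,[-141,33,5],0]
    - [75,[-185,44,10],0.3]
    - [75,[-225,54,20],0.3]

```text
t: 8.7
ee_pos: [0.5238, 0.2666, 0.135]
orientation: [[-0.181, -0.983, 0.0], [-0.983, 0.181, 0.0], [-0.0, -0.0, -1.0]]
ft_force: [1.1, -0.3, 0.1]
finger_gap: 0.0749
```

```bash
python3 - <<'E'
from h import *
p=w("top",[(418.3,176.8),(420.8,197)],.12);print(p.mean(0),yaw(p[1],p[0]),np.linalg.norm(p[0]-p[1]))
a=cv2.imread("pics/top3.png")[155:225,385:445];cv2.imwrite("pics/c6.png",cv2.resize(a,None,fx=8,fy=8,interpolation=cv2.INTER_CUBIC))
go(.5189,.311,.026,-100.2)
E
```

```text
[ 0.55553057 -0.19489006] 3.432579619155524 0.03958853595694275
t 8.7 pos [0.5238 0.2666 0.135 ] ang -100.43 gap 0.0749 F [ 1.1 -0.3  0.1] -> shift [-42.8  12.9 109. ] turn -0.23
```

View pics/c6.png

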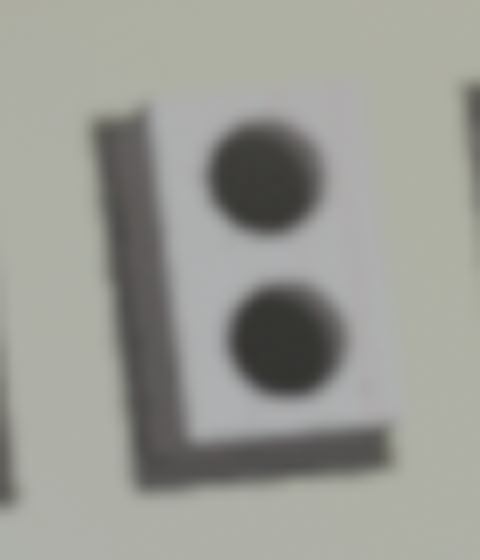

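The well spacing comes out right for a top height of 120 mm, so the block is seated and centred within about 1.5 mm. Next is the fine block.

Call:
servo_tool:
  commands:
    - [75,[-36,11,0],-0.2]
    - [75,[-41,12.5,0],-0.2]
    - [75,[-41,12.5,30],-0.2]
    - [75,[-41,12.5,60],-0.2]
    - [75,[-41,12.5,60],-0.2]

```text
t: 9.2
ee_pos: [0.5168, 0.305, 0.0696]
orientation: [[-0.179, -0.984, -0.008], [-0.984, 0.179, -0.006], [0.007, 0.007, -1.0]]
ft_force: [-0.8, 0.0, -0.9]
finger_gap: 0.0753
```

```bash
python3 - <<'E'
from h import *
go(.5189,.311,.027,-100.2)
E
```

```text
t 9.2 pos [0.5168 0.305  0.0696] ang -100.29 gap 0.0753 F [-0.8  0.  -0.9] -> shift [-6.6 -1.3 42.5] turn -0.09
```

Call:
servo_tool:
  commands:
    - [75,[-3,0,0],0]
    - [75,[-3,0,0],0]
    - [75,[-3,0,0],0]

```text
t: 9.5
ee_pos: [0.5206, 0.3107, 0.0774]
orientation: [[-0.178, -0.984, 0.002], [-0.984, 0.178, 0.002], [-0.002, -0.002, -1.0]]
ft_force: [-0.3, -0.2, 0.4]
finger_gap: 0.0747
```

```bash
python3 - <<'E'
from h import *
go(.5189,.311,.027,-100.2)
E
```

```text
t 9.5 pos [0.5206 0.3107 0.0774] ang -100.25 gap 0.0747 F [-0.3 -0.2  0.4] -> shift [ 0.2  1.9 50.4] turn -0.05
```

Call:
servo_tool:
  commands:
    - [75,[0,1.5,20],0]
    - [75,[0,1.5,38],0]
    - [75,[0,1.5,46],0]
    - [75,[0,1.5,50],0]
    - [75,[0,1.5,50],0]

```text
t: 10.0
ee_pos: [0.5186, 0.3106, 0.0258]
orientation: [[-0.178, -0.984, 0.0], [-0.984, 0.178, 0.0], [-0.0, -0.0, -1.0]]
ft_force: [-0.1, -0.7, -0.5]
finger_gap: 0.075
```

Call:
servo_tool:
  commands:
    - [45,[0,0,0],0]
    - [45,[0,0,0],0]
    - [45,[0,0,0],0]
    - [45,[0,0,0],0]
    - [45,[0,0,0],0]

```text
t: 10.5
ee_pos: [0.519, 0.311, 0.0269]
orientation: [[-0.178, -0.984, 0.002], [-0.984, 0.178, 0.001], [-0.001, -0.002, -1.0]]
ft_force: [-1.6, -0.1, 5.6]
finger_gap: 0.0509
```

Call:
servo_tool:
  commands:
    - [45,[0,0,-10],0]
    - [45,[0,0,-35],0]
    - [45,[0,0,-65],0]
    - [45,[0,0,-95],0]
    - [45,[0,0,-115],0]

```text
t: 11.0
ee_pos: [0.5184, 0.3106, 0.1423]
orientation: [[-0.178, -0.984, 0.001], [-0.984, 0.178, 0.001], [-0.001, -0.0, -1.0]]
ft_force: [0.1, -0.0, -3.5]
finger_gap: 0.0507
```

```bash
python3 - <<'E'
from h import *
go(.5478,-.0997,.14,-86.4)
E
```

```text
t 11.0 pos [0.5184 0.3106 0.1423] ang -100.25 gap 0.0507 F [ 0.1 -0.  -3.5] -> shift [ 398.5 -102.     2. ] turn -13.85
```

Call:
servo_tool:
  commands:
    - [45,[14,-4,0],-1]
    - [45,[45,-12,0],-3]
    - [45,[85,-22,0],-5]
    - [45,[127,-33,0],-7]
    - [45,[170,-43,0],-9]

```text
t: 11.5
ee_pos: [0.5296, 0.1341, 0.1396]
orientation: [[-0.02, -1.0, -0.002], [-1.0, 0.02, -0.0], [0.0, 0.002, -1.0]]
ft_force: [1.4, 0.3, -3.5]
finger_gap: 0.0509
```

```bash
python3 - <<'E'
from h import *
go(.5478,-.0997,.14,-86.4)
E
```

```text
t 11.5 pos [0.5296 0.1341 0.1396] ang -91.13 gap 0.0509 F [ 1.4  0.3 -3.5] -> shift [233.4 -22.8  -0.4] turn -4.73
```

Call:
servo_tool:
  commands:
    - [45,[45,-4,0],-1]
    - [45,[90,-8,0],-2]
    - [45,[135,-13,0],-3]
    - [45,[175,-17,0],-4]
    - [45,[208,-20,0],-4.6]

```text
t: 12.0
ee_pos: [0.545, -0.0748, 0.1398]
orientation: [[0.058, -0.998, -0.002], [-0.998, -0.058, 0.0], [-0.0, 0.002, -1.0]]
ft_force: [0.2, 1.1, -3.8]
finger_gap: 0.0507
```

Call:
servo_tool:
  commands:
    - [45,[15,-2,0],0]
    - [45,[20,-2,0],0]
    - [45,[20,-2,0],0]
    - [45,[20,-2,0],0]

```text
t: 12.4
ee_pos: [0.5489, -0.0917, 0.1401]
orientation: [[0.059, -0.998, -0.0], [-0.998, -0.059, 0.0], [-0.0, 0.0, -1.0]]
ft_force: [0.7, 0.2, -3.6]
finger_gap: 0.0508
```

```bash
python3 - <<'E'
from h import *
go(.5478,-.0997,.0909,-86.4)
for n in("side",):cv2.imwrite(f"pics/{n}4.png",manip.grab_frame(n)[:,:,::-1])
go(.5478,-.0997,.0909,-86.4)
E
```

```text
t 12.4 pos [ 0.5489 -0.0917  0.1401] ang -86.6 gap 0.0508 F [ 0.7  0.2 -3.6] -> shift [ 8.   1.6 49.2] turn -0.2
t 12.45 pos [ 0.549  -0.0915  0.1402] ang -86.57 gap 0.0509 F [-0.7 -0.6 -3.1] -> shift [ 8.1  1.7 49.3] turn -0.17
```

View pics/side4.png

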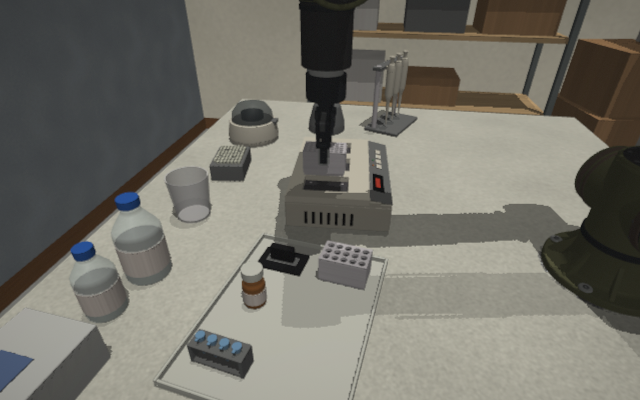

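The fine block hangs level near (323,158), over the left chamber. I'll shift it 8 mm and lower it.

Call:
servo_tool:
  commands:
    - [45,[8,1.5,0],-0.2]
    - [45,[8,1.5,3],-0.2]
    - [45,[8,1.5,13],-0.2]
    - [45,[8,1.5,22],-0.2]
    - [45,[8,1.5,28],-0.2]

```text
t: 12.95
ee_pos: [0.5473, -0.1005, 0.1105]
orientation: [[0.062, -0.998, -0.002], [-0.998, -0.062, 0.0], [-0.0, 0.002, -1.0]]
ft_force: [-0.5, 0.1, -3.2]
finger_gap: 0.0511
```

Call:
servo_tool:
  commands:
    - [45,[0,0,0],0]
    - [45,[0,0,0],0]

```text
t: 13.15
ee_pos: [0.548, -0.1007, 0.1123]
orientation: [[0.062, -0.998, -0.0], [-0.998, -0.062, -0.0], [0.0, 0.0, -1.0]]
ft_force: [-0.4, 0.4, -3.5]
finger_gap: 0.0507
```

```bash
python3 - <<'E'
from h import *
go(.5478,-.0997,.0909,-86.4)
E
```

```text
t 13.15 pos [ 0.548  -0.1007  0.1123] ang -86.44 gap 0.0507 F [-0.4  0.4 -3.5] -> shift [-1.1  0.1 21.4] turn -0.04
```

Call:
servo_tool:
  commands:
    - [45,[-1,0,6],0]
    - [45,[-1,0,12],0]
    - [45,[-1,0,16],0]
    - [45,[-1,0,18],0]
    - [45,[-1,0,18],0]

```text
t: 13.65
ee_pos: [0.5477, -0.0998, 0.0939]
orientation: [[0.062, -0.998, -0.001], [-0.998, -0.062, -0.0], [0.0, 0.001, -1.0]]
ft_force: [-0.7, -0.2, -3.3]
finger_gap: 0.0506
```

Call:
servo_tool:
  commands:
    - [45,[0,0,1],0]
    - [45,[0,0,2],0]
    - [45,[0,0,2.5],0]
    - [45,[0,0,2.5],0]

```text
t: 14.05
ee_pos: [0.5479, -0.0997, 0.0919]
orientation: [[0.062, -0.998, 0.0], [-0.998, -0.062, -0.0], [0.0, -0.0, -1.0]]
ft_force: [0.3, 0.5, -4.2]
finger_gap: 0.0509
```

Call:
servo_tool:
  commands:
    - [45,[0,0,0.5],0]
    - [45,[0,0,1],0]
    - [45,[0,0,1],0]

```text
t: 14.35
ee_pos: [0.548, -0.0997, 0.091]
orientation: [[0.062, -0.998, 0.0], [-0.998, -0.062, -0.0], [0.0, -0.0, -1.0]]
ft_force: [0.6, -0.4, -3.7]
finger_gap: 0.0504
```

Call:
servo_tool:
  commands:
    - [45,[0,0,0.4],0]
    - [45,[0,0,0.6],0]
    - [45,[0,0,0.6],0]

```text
t: 14.65
ee_pos: [0.5481, -0.0998, 0.091]
orientation: [[0.062, -0.998, 0.001], [-0.998, -0.062, -0.0], [0.0, -0.001, -1.0]]
ft_force: [-3.0, 0.5, 1.2]
finger_gap: 0.0511
```

In contact. I'll release and retreat towards the medium block.

Call:
servo_tool:
  commands:
    - [54,[0,0,0],0]
    - [58,[0,0,0],0]
    - [62,[0,0,0],0]
    - [66,[0,0,0],0]
    - [66,[0,0,0],0]

```text
t: 15.15
ee_pos: [0.548, -0.0998, 0.0903]
orientation: [[0.062, -0.998, 0.0], [-0.998, -0.062, -0.0], [0.0, -0.0, -1.0]]
ft_force: [0.2, 1.3, -0.1]
finger_gap: 0.0663
```

Call:
servo_tool:
  commands:
    - [66,[0,0,-10],0]
    - [66,[0,0,-30],0]
    - [66,[0,0,-55],0]
    - [66,[0,0,-65],0]
    - [66,[0,0,-65],0]

```text
t: 15.65
ee_pos: [0.5489, -0.0997, 0.1575]
orientation: [[0.062, -0.998, 0.004], [-0.998, -0.062, 0.0], [0.0, -0.004, -1.0]]
ft_force: [-0.6, 0.1, -0.9]
finger_gap: 0.0665
```

```bash
python3 - <<'E'
from h import *
go(.4821,.0985,.10,-99.2)
E
```

```text
t 15.65 pos [ 0.5489 -0.0997  0.1575] ang -86.44 gap 0.0665 F [-0.6  0.1 -0.9] -> shift [-202.    54.6   57.3] turn 12.76
```

Call:
servo_tool:
  commands:
    - [75,[-40,11,0],3]
    - [75,[-88,24,0],6]
    - [75,[-136,36,5],10]
    - [75,[-176,48,25],12.8]
    - [75,[-202,54.6,45],12.8]

```text
t: 16.15
ee_pos: [0.4796, 0.1008, 0.1089]
orientation: [[-0.16, -0.987, -0.0], [-0.987, 0.16, 0.001], [-0.001, 0.0, -1.0]]
ft_force: [0.5, -0.2, 0.6]
finger_gap: 0.0754
```

Call:
servo_tool:
  commands:
    - [75,[0,0,0],0]
    - [75,[0,0,0],0]
    - [75,[0,0,0],0]

```text
t: 16.45
ee_pos: [0.4812, 0.098, 0.1104]
orientation: [[-0.161, -0.987, 0.0], [-0.987, 0.161, -0.0], [0.0, -0.0, -1.0]]
ft_force: [-0.8, 0.3, 0.1]
finger_gap: 0.0751
```

```bash
python3 - <<'E'
from h import *
go(.4821,.0985,.027,-99.2)
for n in("side",):cv2.imwrite(f"pics/{n}5.png",manip.grab_frame(n)[:,:,::-1])
go(.4821,.0985,.027,-99.2)
E
```

```text
t 16.45 pos [0.4812 0.098  0.1104] ang -99.27 gap 0.0751 F [-0.8  0.3  0.1] -> shift [-0.6 -0.8 83.4] turn -0.07
t 16.5 pos [0.4814 0.0979 0.1107] ang -99.3 gap 0.075 F [0.1 0.5 0.9] -> shift [-0.7 -0.6 83.7] turn -0.1
```

View pics/side5.png

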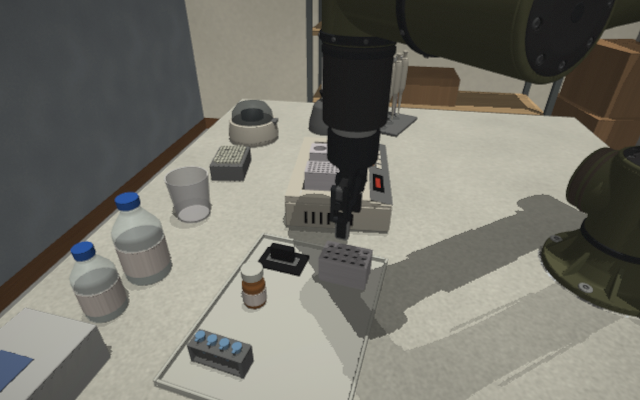

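Call:
servo_tool:
  commands:
    - [75,[-0.7,-0.6,25],0]
    - [75,[-0.7,-0.6,50],0]
    - [75,[-0.7,-0.6,70],0]
    - [75,[-0.7,-0.6,80],0]
    - [75,[-0.7,-0.6,83.5],0]

```text
t: 17.0
ee_pos: [0.4816, 0.0983, 0.0262]
orientation: [[-0.162, -0.987, -0.001], [-0.987, 0.162, -0.001], [0.001, 0.001, -1.0]]
ft_force: [0.0, -0.1, 0.7]
finger_gap: 0.0752
```

Call:
servo_tool:
  commands:
    - [65,[0,0,0],0]
    - [45,[0,0,0],0]
    - [45,[0,0,0],0]
    - [45,[0,0,0],0]
    - [45,[0,0,0],0]

```text
t: 17.5
ee_pos: [0.4826, 0.0993, 0.0285]
orientation: [[-0.16, -0.987, 0.003], [-0.987, 0.16, 0.0], [-0.001, -0.002, -1.0]]
ft_force: [-1.1, -1.1, 6.5]
finger_gap: 0.0508
```

Call:
servo_tool:
  commands:
    - [45,[0,0,-10],0]
    - [45,[0,0,-35],0]
    - [45,[0,0,-65],0]
    - [45,[0,0,-95],0]
    - [45,[0,0,-125],0]

```text
t: 18.0
ee_pos: [0.4809, 0.0991, 0.1524]
orientation: [[-0.161, -0.987, -0.002], [-0.987, 0.161, 0.0], [0.0, 0.002, -1.0]]
ft_force: [0.7, 0.7, -3.9]
finger_gap: 0.0507
```

```bash
python3 - <<'E'
from h import *
go(.56,-.2894,.16,-86.4)
E
```

```text
t 18.0 pos [0.4809 0.0991 0.1524] ang -99.24 gap 0.0507 F [ 0.7  0.7 -3.9] -> shift [ 370.8 -140.5   -7.7] turn -12.84
```

Call:
servo_tool:
  commands:
    - [45,[12,-4,-10],-1]
    - [45,[40,-15,-18],-3]
    - [45,[80,-30,-22],-5]
    - [45,[122,-46,-22],-7]
    - [45,[165,-62,-22],-9]

```text
t: 18.5
ee_pos: [0.516, -0.0748, 0.1736]
orientation: [[-0.002, -1.0, -0.001], [-1.0, 0.002, 0.001], [-0.001, 0.001, -1.0]]
ft_force: [0.9, -0.2, -4.4]
finger_gap: 0.0502
```

```bash
python3 - <<'E'
from h import *
go(.56,-.2894,.17,-86.4)
E
```

```text
t 18.5 pos [ 0.516  -0.0748  0.1736] ang -90.1 gap 0.0502 F [ 0.9 -0.2 -4.4] -> shift [214.6 -44.4   3.4] turn -3.7
```

Call:
servo_tool:
  commands:
    - [45,[45,-9,0],-1]
    - [45,[90,-18,0],-2]
    - [45,[135,-27,0],-3]
    - [45,[170,-36,0],-3.7]
    - [45,[200,-42,0],-3.7]

```text
t: 19.0
ee_pos: [0.5571, -0.2756, 0.1726]
orientation: [[0.059, -0.998, -0.002], [-0.998, -0.059, 0.001], [-0.001, 0.002, -1.0]]
ft_force: [1.0, 0.6, -3.1]
finger_gap: 0.0504
```

Call:
servo_tool:
  commands:
    - [45,[10,-2,0],0]
    - [45,[10,-2,0],0]
    - [45,[10,-2,0],0]

```text
t: 19.3
ee_pos: [0.5599, -0.283, 0.1733]
orientation: [[0.06, -0.998, -0.001], [-0.998, -0.06, 0.001], [-0.001, 0.001, -1.0]]
ft_force: [0.1, 0.2, -4.2]
finger_gap: 0.0503
```

```bash
python3 - <<'E'
from h import *
go(.56,-.2894,.0922,-86.4)
for n in("side",):cv2.imwrite(f"pics/{n}6.png",manip.grab_frame(n)[:,:,::-1])
go(.56,-.2894,.0922,-86.4)
E
```

```text
t 19.3 pos [ 0.5599 -0.283   0.1733] ang -86.54 gap 0.0503 F [ 0.1  0.2 -4.2] -> shift [ 6.5  0.2 81.1] turn -0.14
t 19.35 pos [ 0.56   -0.2827  0.1736] ang -86.5 gap 0.0507 F [ 0.   0.9 -4.3] -> shift [ 6.7  0.3 81.4] turn -0.1
```

View pics/side6.png

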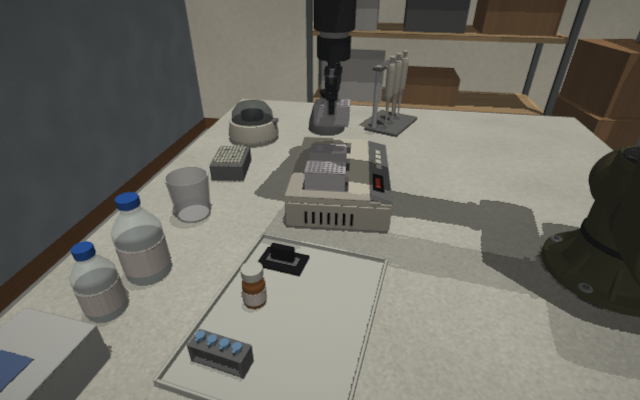

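The medium block hangs at (330,112), to the right of the big one. I'll correct by 6.6 mm and lower it.

Call:
servo_tool:
  commands:
    - [45,[6.5,0.3,0],0]
    - [45,[6.5,0.3,10],0]
    - [45,[6.5,0.3,28],0]
    - [45,[6.5,0.3,45],0]
    - [45,[6.5,0.3,58],0]

```text
t: 19.85
ee_pos: [0.5596, -0.2896, 0.1138]
orientation: [[0.061, -0.998, -0.001], [-0.998, -0.061, 0.001], [-0.001, 0.001, -1.0]]
ft_force: [-0.9, 0.0, -3.6]
finger_gap: 0.0506
```

Call:
servo_tool:
  commands:
    - [45,[0,0,1],0]
    - [45,[0,0,1],0]
    - [45,[0,0,1],0]

```text
t: 20.15
ee_pos: [0.5607, -0.2905, 0.1161]
orientation: [[0.06, -0.998, 0.002], [-0.998, -0.06, -0.001], [0.001, -0.002, -1.0]]
ft_force: [-0.8, -0.4, -4.1]
finger_gap: 0.0506
```

```bash
python3 - <<'E'
from h import *
go(.56,-.2894,.0922,-86.4)
E
```

```text
t 20.15 pos [ 0.5607 -0.2905  0.1161] ang -86.53 gap 0.0506 F [-0.8 -0.4 -4.1] -> shift [-1.1  0.6 23.9] turn -0.13
```

Call:
servo_tool:
  commands:
    - [45,[-1,0.6,7],0]
    - [45,[-1,0.6,13],0]
    - [45,[-1,0.6,17],0]
    - [45,[-1,0.6,20],0]
    - [45,[-1,0.6,20],0]

```text
t: 20.65
ee_pos: [0.5592, -0.2892, 0.094]
orientation: [[0.06, -0.998, -0.001], [-0.998, -0.06, 0.0], [-0.0, 0.001, -1.0]]
ft_force: [-0.0, -0.2, -3.3]
finger_gap: 0.0504
```

Call:
servo_tool:
  commands:
    - [45,[0,0,1],0]
    - [45,[0,0,2],0]
    - [45,[0,0,2.5],0]
    - [45,[0,0,2.5],0]

```text
t: 21.05
ee_pos: [0.5596, -0.2893, 0.0926]
orientation: [[0.06, -0.998, 0.0], [-0.998, -0.06, -0.0], [0.0, -0.0, -1.0]]
ft_force: [0.0, 0.3, -3.8]
finger_gap: 0.0506
```

Call:
servo_tool:
  commands:
    - [45,[0,0,0.5],0]
    - [45,[0,0,1],0]
    - [45,[0,0,1],0]

```text
t: 21.35
ee_pos: [0.5597, -0.2895, 0.0926]
orientation: [[0.06, -0.998, 0.001], [-0.998, -0.06, -0.001], [0.001, -0.001, -1.0]]
ft_force: [-3.8, 2.2, 5.4]
finger_gap: 0.0507
```

Call:
servo_tool:
  commands:
    - [45,[0,0,0.3],0]
    - [45,[0,0,0.5],0]
    - [45,[0,0,0.5],0]

```text
t: 21.65
ee_pos: [0.5597, -0.2895, 0.0925]
orientation: [[0.061, -0.998, 0.001], [-0.998, -0.061, -0.001], [0.001, -0.001, -1.0]]
ft_force: [-4.9, 3.6, 8.0]
finger_gap: 0.0509
```

Call:
servo_tool:
  commands:
    - [54,[0,0,0],0]
    - [58,[0,0,0],0]
    - [62,[0,0,0],0]
    - [66,[0,0,0],0]
    - [66,[0,0,0],0]

```text
t: 22.15
ee_pos: [0.5595, -0.2893, 0.0907]
orientation: [[0.06, -0.998, -0.0], [-0.998, -0.06, -0.0], [0.0, 0.0, -1.0]]
ft_force: [0.6, -0.1, -0.3]
finger_gap: 0.066
```

Call:
servo_tool:
  commands:
    - [66,[0,0,-10],0]
    - [66,[0,0,-35],0]
    - [66,[0,0,-65],0]
    - [66,[0,0,-90],0]
    - [66,[0,0,-95],0]

```text
t: 22.65
ee_pos: [0.5607, -0.2902, 0.1911]
orientation: [[0.06, -0.998, 0.006], [-0.998, -0.06, -0.003], [0.003, -0.006, -1.0]]
ft_force: [-0.4, -0.2, 1.2]
finger_gap: 0.0662
```

```bash
python3 - <<'E'
from h import *
go(.602,.0792,.16,-98.5)
E
```

```text
t 22.65 pos [ 0.5607 -0.2902  0.1911] ang -86.54 gap 0.0662 F [-0.4 -0.2  1.2] -> shift [-366.3  -63.3   30.3] turn 11.96
```

Call:
servo_tool:
  commands:
    - [50,[-40,-7,0],3]
    - [50,[-88,-15,0],6]
    - [50,[-136,-24,0],9]
    - [50,[-184,-32,0],12]
    - [50,[-230,-40,0],12]

```text
t: 23.15
ee_pos: [0.5854, -0.0553, 0.1861]
orientation: [[-0.15, -0.989, 0.0], [-0.989, 0.15, 0.0], [-0.0, -0.0, -1.0]]
ft_force: [1.1, -1.2, -0.6]
finger_gap: 0.0502
```

Call:
servo_tool:
  commands:
    - [50,[-45,-7,0],0]
    - [50,[-88,-15,0],0]
    - [50,[-120,-20,10],0]
    - [50,[-132,-22,20],0]
    - [50,[-132,-22,20],0]

```text
t: 23.65
ee_pos: [0.6261, 0.0712, 0.1632]
orientation: [[-0.147, -0.989, -0.004], [-0.989, 0.147, -0.001], [0.001, 0.004, -1.0]]
ft_force: [0.8, -0.3, 0.1]
finger_gap: 0.05
```

```bash
python3 - <<'E'
from h import *
for n in("top","side"):
    a=manip.grab_frame(n)[:,:,::-1];cv2.imwrite(f"pics/{n}7.png",a)
    if n=="top": cv2.imwrite("pics/c7.png",cv2.resize(a[150:230,335:495],None,fx=5,fy=5,interpolation=cv2.INTER_CUBIC))
go(.602,.0792,.03,-98.5)
E
```

```text
t 23.75 pos [0.6267 0.0692 0.1656] ang -98.55 gap 0.0501 F [ 0.3 -0.4  1. ] -> shift [ -6.3  25.8 135.6] turn -0.05
```

View pics/side7.png

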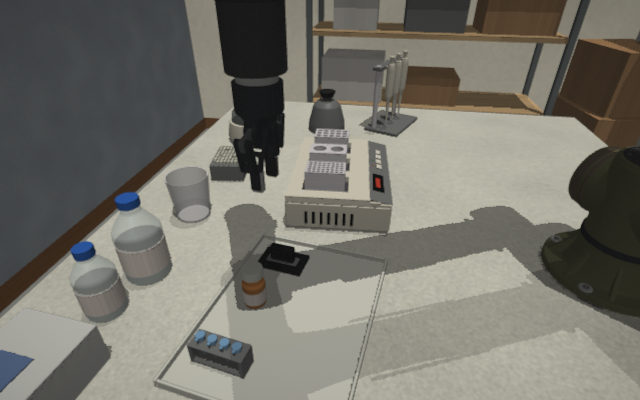

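View pics/c7.png

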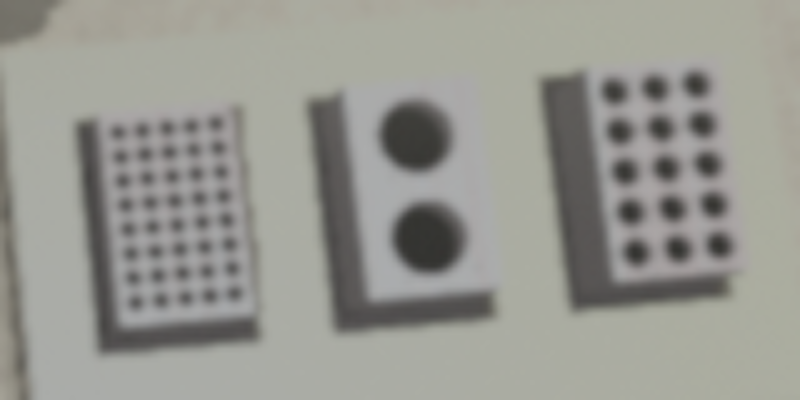

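```bash
python3 - <<'E'
from h import *
t=lambda p:w("top",cr(p,335,150,5),.12)
for n,P in dict(fine=[(117,132),(216,123),(136,303),(236,293)],med=[(614,91),(697,84),(638,252),(720,245)]).items():
    P=t(P);print(n,P.mean(0).round(4),yaw(P[2]+P[3],P[0]+P[1]).round(2),(np.linalg.norm(P[0]-P[2]).round(4)))
P=w("side",cr([(87,80),(238,62)],230,235,3),.010);print("cover side",P.mean(0))
a=cv2.imread("pics/side7.png")
cv2.imwrite("pics/c8.png",cv2.resize(a[235:280,250:320],None,fx=10,fy=10,interpolation=cv2.INTER_CUBIC))
cv2.imwrite("pics/c9.png",cv2.resize(a[120:225,280:400],None,fx=6,fy=6,interpolation=cv2.INTER_CUBIC))
E
```

```text
fine [ 0.5483 -0.0989] 3.9 0.0669
med [ 0.5601 -0.2884] 3.71 0.0632
cover side [0.59938155 0.07594067]
```

View pics/c8.png

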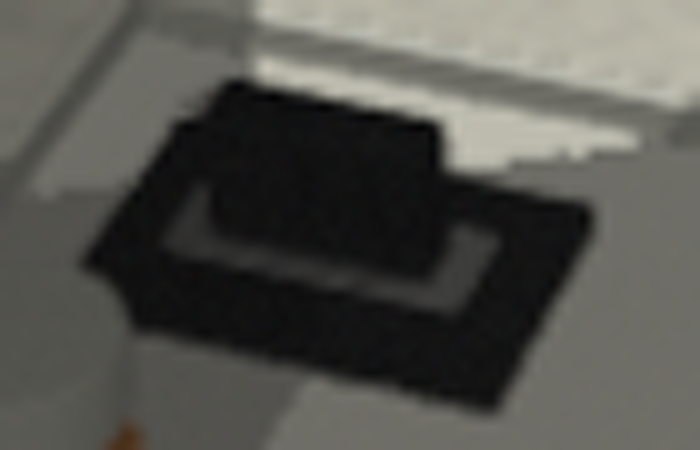

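View pics/c9.png

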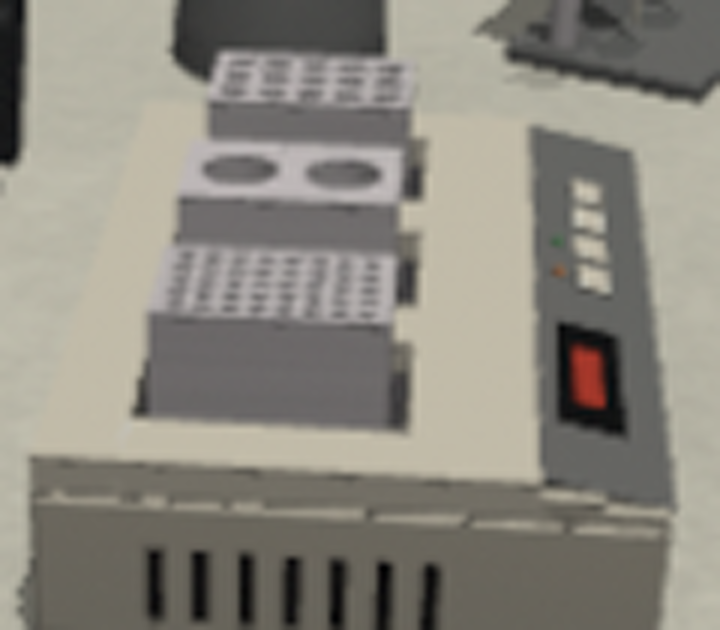

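```bash
python3 - <<'E'
from h import *
q=lambda p,z:w("side",cr(p,250,235,10),z)
P=q([(490,410),(180,120),(592,212),(50,312)],.010);print(P,P[:2].mean(0),P[2:].mean(0),yaw(P[0],P[3]),yaw(P[2],P[1]))
B=q([(230,80),(440,125)],.042);print("bar top far edge",B,B.mean(0))
B=q([(212,235),(432,280)],.010);print("bar base near edge",B,B.mean(0))
B=w("top",cr([(175,345),(258,345),(243,160),(280,165)],255,145,8),.042);print(B)
E
```

```text
[[0.56286539 0.11739204]
 [0.63979821 0.0470432 ]
 [0.55471333 0.06096202]
 [0.64821774 0.10528096]] [0.6013318  0.08221762] [0.60146553 0.08312149] -8.076076715629274 -9.29058306604247
bar top far edge [[0.62094877 0.07207064]
 [0.57953865 0.07854736]] [0.60024371 0.075309  ]
bar base near edge [[0.62448053 0.0794066 ]
 [0.58064218 0.08502535]] [0.60256135 0.08221598]
[[0.57583536 0.09048768]
 [0.57517267 0.0683311 ]
 [0.62573673 0.07156088]
 [0.62405906 0.06162967]]
```

All three blocks match their chambers within about 1 mm and 0.5°. The cover is at about (0.602, 0.080) with its bar grip clear, so I'll approach it.

Call:
servo_tool:
  commands:
    - [42,[-6,25,0],0]
    - [42,[-7,26,20],0]
    - [42,[-7,26,60],0]
    - [42,[-7,26,90],0]
    - [42,[-7,26,90],0]
  squeeze: 50

```text
t: 24.25
ee_pos: [0.5996, 0.0786, 0.0715]
orientation: [[-0.151, -0.989, -0.007], [-0.989, 0.151, -0.002], [0.003, 0.007, -1.0]]
ft_force: [-0.1, -1.2, -0.4]
finger_gap: 0.0423
```

Call:
servo_tool:
  commands:
    - [42,[0,0,0],0]
    - [42,[0,0,0],0]

```text
t: 24.45
ee_pos: [0.6037, 0.0804, 0.0789]
orientation: [[-0.149, -0.989, 0.004], [-0.989, 0.149, 0.001], [-0.001, -0.004, -1.0]]
ft_force: [-0.1, 1.2, -0.4]
finger_gap: 0.042
```

```bash
python3 - <<'E'
from h import *
go(.602,.0798,.016,-98.5)
E
```

```text
t 24.45 pos [0.6037 0.0804 0.0789] ang -98.58 gap 0.042 F [-0.1  1.2 -0.4] -> shift [ 0.9  1.9 62.9] turn -0.08
```

Call:
servo_tool:
  commands:
    - [42,[1,1,20],0]
    - [42,[1,1,38],0]
    - [42,[1,1,50],0]
    - [42,[1,1,56],0]
    - [42,[1,1,56],0]

```text
t: 24.95
ee_pos: [0.6013, 0.0798, 0.02]
orientation: [[-0.149, -0.989, 0.0], [-0.989, 0.149, -0.0], [0.0, -0.0, -1.0]]
ft_force: [0.6, -0.8, 0.9]
finger_gap: 0.0419
```

Call:
servo_tool:
  commands:
    - [42,[0,0,2],0]
    - [42,[0,0,2],0]

```text
t: 25.15
ee_pos: [0.6016, 0.0801, 0.0186]
orientation: [[-0.149, -0.989, 0.001], [-0.989, 0.149, 0.0], [-0.0, -0.001, -1.0]]
ft_force: [0.4, 0.7, -0.6]
finger_gap: 0.0421
```

```bash
python3 - <<'E'
from h import *
a=manip.grab_frame("side")[:,:,::-1];cv2.imwrite("pics/c10.png",cv2.resize(a[210:310,210:360],None,fx=5,fy=5,interpolation=cv2.INTER_CUBIC))
go(.602,.0798,.016,-98.5)
E
```

```text
t 25.2 pos [0.6015 0.0801 0.0185] ang -98.54 gap 0.042 F [0.1 0.6 1.7] -> shift [ 0.2 -0.5  2.5] turn -0.04
```

View pics/c10.png

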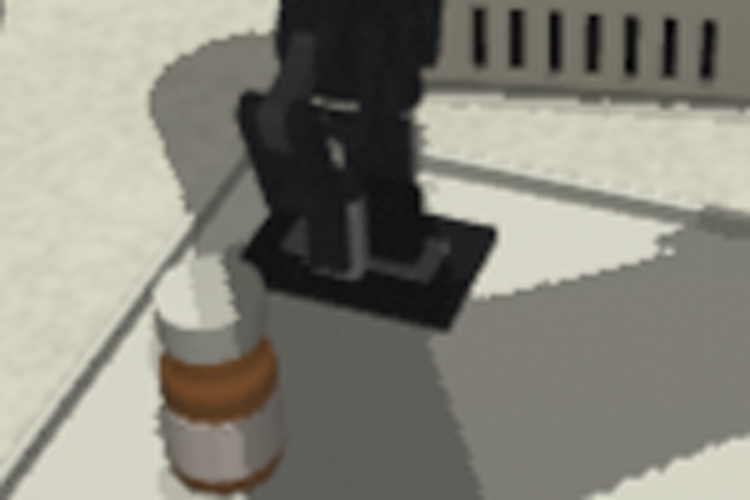

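Call:
servo_tool:
  commands:
    - [30,[0,0,2],0]
    - [20,[0,0,2],0]
    - [10,[0,0,2],0]
    - [8,[0,0,2],0]
    - [8,[0,0,2],0]

```text
t: 25.7
ee_pos: [0.6012, 0.0799, 0.0159]
orientation: [[-0.149, -0.989, 0.0], [-0.989, 0.149, -0.0], [0.0, -0.0, -1.0]]
ft_force: [-0.2, 0.4, 0.2]
finger_gap: 0.013
```

Call:
servo_tool:
  commands:
    - [8,[0,0,0],0]
    - [8,[0,0,0],0]
    - [8,[0,0,0],0]

```text
t: 26.0
ee_pos: [0.6012, 0.0799, 0.0159]
orientation: [[-0.149, -0.989, 0.0], [-0.989, 0.149, -0.0], [0.0, -0.0, -1.0]]
ft_force: [-0.8, 0.2, 0.6]
finger_gap: 0.0131
```

Call:
servo_tool:
  commands:
    - [8,[0,0,-10],0]
    - [8,[0,0,-40],0]
    - [8,[0,0,-80],0]
    - [8,[0,0,-120],0]
    - [8,[0,0,-150],0]

```text
t: 26.5
ee_pos: [0.6015, 0.0797, 0.1694]
orientation: [[-0.149, -0.989, 0.003], [-0.989, 0.149, 0.0], [-0.001, -0.003, -1.0]]
ft_force: [0.3, 0.2, 0.1]
finger_gap: 0.0129
```

```bash
python3 - <<'E'
from h import *
go(.5481,-.0994,.165,-86.4)
E
```

```text
t 26.5 pos [0.6015 0.0797 0.1694] ang -98.54 gap 0.0129 F [0.3 0.2 0.1] -> shift [185.1  26.2   4.2] turn -12.14
```

Call:
servo_tool:
  commands:
    - [8,[20,3,0],-2]
    - [8,[60,8,0],-5]
    - [8,[100,14,0],-8]
    - [8,[140,20,0],-11]
    - [8,[170,24,0],-12.1]

```text
t: 27.0
ee_pos: [0.5511, -0.0866, 0.1665]
orientation: [[0.063, -0.998, 0.0], [-0.998, -0.063, -0.0], [0.0, -0.0, -1.0]]
ft_force: [0.1, -0.0, -1.3]
finger_gap: 0.0134
```

Call:
servo_tool:
  commands:
    - [8,[10,1,0],0]
    - [8,[10,1,0],0]
    - [8,[10,1,0],0]
    - [8,[10,1,0],0]

```text
t: 27.4
ee_pos: [0.552, -0.0937, 0.1657]
orientation: [[0.063, -0.998, -0.0], [-0.998, -0.063, 0.0], [-0.0, 0.0, -1.0]]
ft_force: [-0.3, -0.2, -1.4]
finger_gap: 0.0128
```

```bash
python3 - <<'E'
from h import *
for n in("side","top"):
    a=manip.grab_frame(n)[:,:,::-1];cv2.imwrite(f"pics/{n}8.png",a)
go(.5481,-.0994,.132,-86.4)
E
```

```text
t 27.5 pos [ 0.552  -0.0938  0.1657] ang -86.38 gap 0.0132 F [ 0.3 -0.  -0.9] -> shift [ 5.4  4.2 33.7] turn 0.02
```

View pics/side8.png

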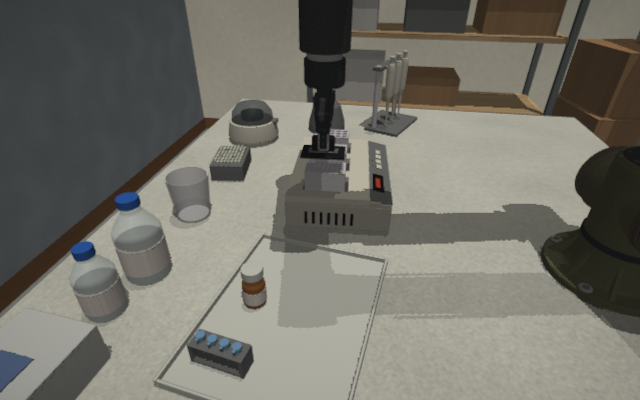

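View pics/top8.png

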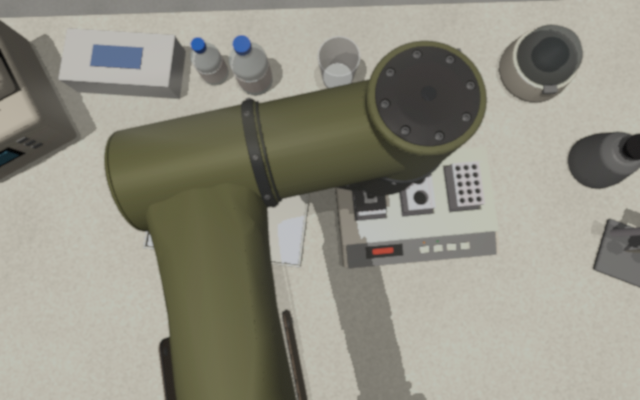

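The cover is held level at (323,153), above the fine block. I'll centre it and lower to a few mm above.

Call:
servo_tool:
  commands:
    - [8,[5,4,0],0]
    - [8,[5,4,5],0]
    - [8,[5,4,15],0]
    - [8,[5,4,24],0]
    - [8,[5,4,26],0]

```text
t: 28.0
ee_pos: [0.5471, -0.0998, 0.1375]
orientation: [[0.062, -0.998, -0.003], [-0.998, -0.062, 0.0], [-0.0, 0.003, -1.0]]
ft_force: [-0.1, -0.0, -0.6]
finger_gap: 0.013
```

Call:
servo_tool:
  commands:
    - [8,[0,0,0],0]
    - [8,[0,0,0],0]
    - [8,[0,0,0],0]

```text
t: 28.3
ee_pos: [0.5483, -0.0999, 0.1403]
orientation: [[0.062, -0.998, 0.001], [-0.998, -0.062, -0.0], [0.0, -0.001, -1.0]]
ft_force: [-0.2, 0.3, -0.2]
finger_gap: 0.013
```

```bash
python3 - <<'E'
from h import *
for n in("side","top"):
    a=manip.grab_frame(n)[:,:,::-1];cv2.imwrite(f"pics/{n}9.png",a)
    if n=="side":cv2.imwrite("pics/c11.png",cv2.resize(a[120:220,270:390],None,fx=6,fy=6,interpolation=cv2.INTER_CUBIC))
    else: cv2.imwrite("pics/c12.png",cv2.resize(a[165:235,335:435],None,fx=7,fy=7,interpolation=cv2.INTER_CUBIC))
go(.5481,-.0994,.132,-86.4)
E
```

```text
t 28.4 pos [ 0.5483 -0.0999  0.1402] ang -86.45 gap 0.013 F [ 0.8  1.2 -1.8] -> shift [-0.5  0.1  8.2] turn -0.05
```

View pics/c11.png

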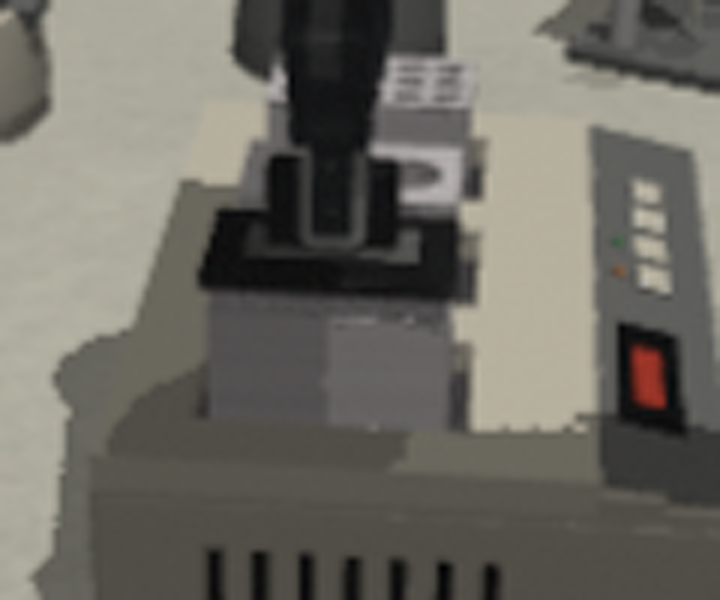

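View pics/c12.png

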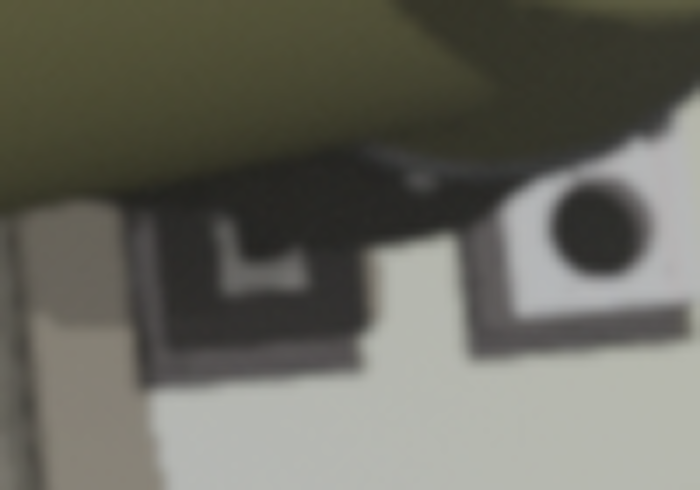

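The cover is evenly over the block: its near edge spans 200–457 in the crop against 208–452 for the block. I'll lower it gently.

Call:
servo_tool:
  commands:
    - [8,[-0.5,0,3],0]
    - [8,[-0.5,0,5],0]
    - [8,[-0.5,0,6.5],0]
    - [8,[-0.5,0,6.5],0]
    - [8,[-0.5,0,6.5],0]

```text
t: 28.9
ee_pos: [0.548, -0.0994, 0.1333]
orientation: [[0.062, -0.998, -0.0], [-0.998, -0.062, -0.0], [0.0, 0.0, -1.0]]
ft_force: [-0.6, 0.2, -0.2]
finger_gap: 0.0127
```

Call:
servo_tool:
  commands:
    - [8,[0,0,0.4],0]
    - [8,[0,0,0.8],0]
    - [8,[0,0,0.8],0]

```text
t: 29.2
ee_pos: [0.548, -0.0994, 0.1324]
orientation: [[0.062, -0.998, -0.0], [-0.998, -0.062, -0.0], [0.0, 0.0, -1.0]]
ft_force: [-0.4, 0.6, -1.5]
finger_gap: 0.0132
```

Call:
servo_tool:
  commands:
    - [8,[0,0,0.4],0]
    - [8,[0,0,0.6],0]
    - [8,[0,0,0.6],0]

```text
t: 29.5
ee_pos: [0.548, -0.0994, 0.1319]
orientation: [[0.062, -0.998, 0.0], [-0.998, -0.062, -0.0], [0.0, -0.0, -1.0]]
ft_force: [-0.1, 0.1, -1.6]
finger_gap: 0.0132
```

Call:
servo_tool:
  commands:
    - [8,[0,0,0.3],0]
    - [8,[0,0,0.4],0]
    - [8,[0,0,0.4],0]

```text
t: 29.8
ee_pos: [0.548, -0.0994, 0.1319]
orientation: [[0.062, -0.998, 0.0], [-0.998, -0.062, -0.0], [0.0, -0.0, -1.0]]
ft_force: [-2.1, 0.6, 2.6]
finger_gap: 0.0129
```

Call:
servo_tool:
  commands:
    - [16,[0,0,0],0]
    - [20,[0,0,0],0]
    - [26,[0,0,0],0]
    - [34,[0,0,0],0]
    - [40,[0,0,0],0]

```text
t: 30.3
ee_pos: [0.548, -0.0994, 0.1314]
orientation: [[0.062, -0.998, -0.0], [-0.998, -0.062, -0.0], [0.0, 0.0, -1.0]]
ft_force: [0.7, 0.5, -0.3]
finger_gap: 0.0402
```

Call:
servo_tool:
  commands:
    - [40,[0,0,0],0]
    - [40,[0,0,-10],0]
    - [40,[0,0,-30],0]
    - [40,[0,0,-60],0]
    - [40,[0,0,-85],0]

```text
t: 30.8
ee_pos: [0.5481, -0.0997, 0.2189]
orientation: [[0.062, -0.998, 0.001], [-0.998, -0.062, -0.001], [0.001, -0.001, -1.0]]
ft_force: [-0.5, 0.3, -0.3]
finger_gap: 0.04
```

```bash
python3 - <<'E'
from h import *
go(.5,.2,.22,-95)
E
```

```text
t 30.8 pos [ 0.5481 -0.0997  0.2189] ang -86.45 gap 0.04 F [-0.5  0.3 -0.3] -> shift [-302.1   29.5   -1.3] turn 8.55
```

Call:
servo_tool:
  commands:
    - [40,[-40,4,0],2]
    - [40,[-88,9,0],4]
    - [40,[-136,14,0],6]
    - [40,[-184,18,0],8]
    - [40,[-230,23,0],8]

```text
t: 31.3
ee_pos: [0.5103, 0.1305, 0.2177]
orientation: [[-0.078, -0.997, 0.001], [-0.997, 0.078, 0.001], [-0.001, -0.001, -1.0]]
ft_force: [0.9, 1.2, -1.5]
finger_gap: 0.0399
```

Call:
servo_tool:
  commands:
    - [40,[-30,4,0],0]
    - [40,[-60,6,0],0]
    - [40,[-70,6,0],0]
    - [40,[-70,6,0],0]
    - [40,[-70,6,0],0]

```text
t: 31.8
ee_pos: [0.5104, 0.1983, 0.2169]
orientation: [[-0.078, -0.997, 0.0], [-0.997, 0.078, -0.0], [0.0, -0.0, -1.0]]
ft_force: [-0.1, -1.0, 1.3]
finger_gap: 0.04
```

```bash
python3 - <<'E'
from h import *
for n in("side","top"):
    a=manip.grab_frame(n)[:,:,::-1];cv2.imwrite(f"pics/{n}10.png",a)
    if n=="side":cv2.imwrite("pics/c13.png",cv2.resize(a[110:215,275:395],None,fx=6,fy=5.5,interpolation=cv2.INTER_CUBIC))
    else: cv2.imwrite("pics/c14.png",cv2.resize(a[145:235,335:495],None,fx=5,fy=5,interpolation=cv2.INTER_CUBIC))
E
```

```text
(no output)
```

View pics/c13.png

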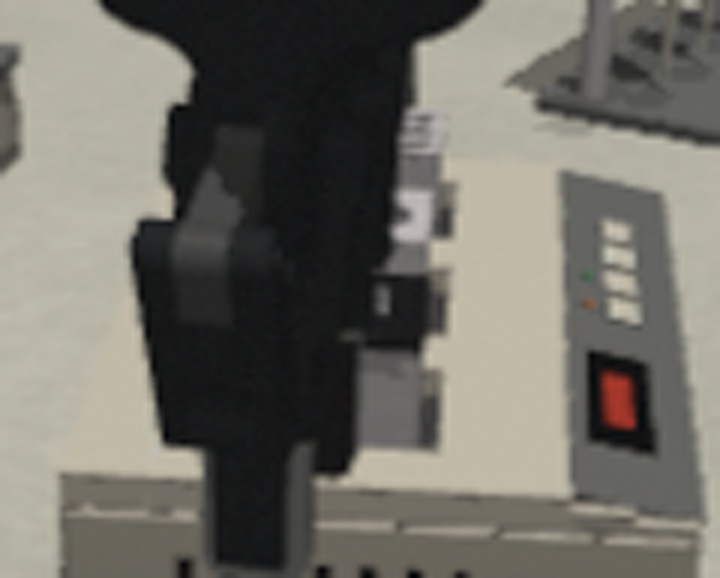

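View pics/c14.png

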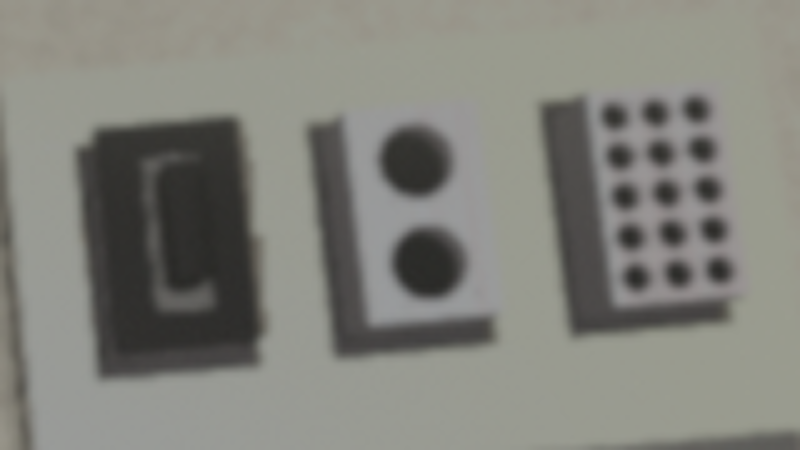

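View pics/side10.png

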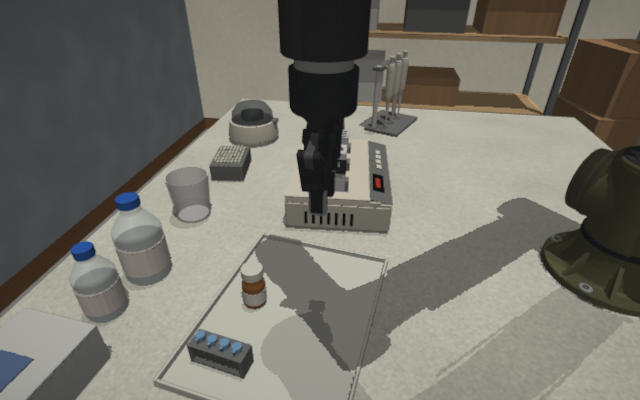

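Call:
servo_tool:
  commands:
    - [40,[0,40,0],0]
    - [40,[0,80,0],0]
    - [40,[0,115,0],0]
    - [40,[0,115,0],0]

```text
t: 32.3
ee_pos: [0.3938, 0.2074, 0.2179]
orientation: [[-0.076, -0.997, 0.002], [-0.997, 0.076, 0.003], [-0.003, -0.002, -1.0]]
ft_force: [0.3, 0.0, 0.2]
finger_gap: 0.0399
```

```bash
python3 - <<'E'
from h import *
P=w("top",cr([(95,130),(237,118),(115,355),(262,342)],335,145,5),.126)
print(P.mean(0),yaw(P[2]+P[3],P[0]+P[1]),np.linalg.norm(P[0]-P[2]),np.linalg.norm(P[0]-P[1]))
a=manip.grab_frame("side")[:,:,::-1];cv2.imwrite("pics/c15.png",cv2.resize(a[110:215,275:395],None,fx=6,fy=5.5,interpolation=cv2.INTER_CUBIC))
E
```

```text
[ 0.54805842 -0.09862511] 3.0981356421544244 0.0871580661360407 0.05482332768034745
```

View pics/c15.png

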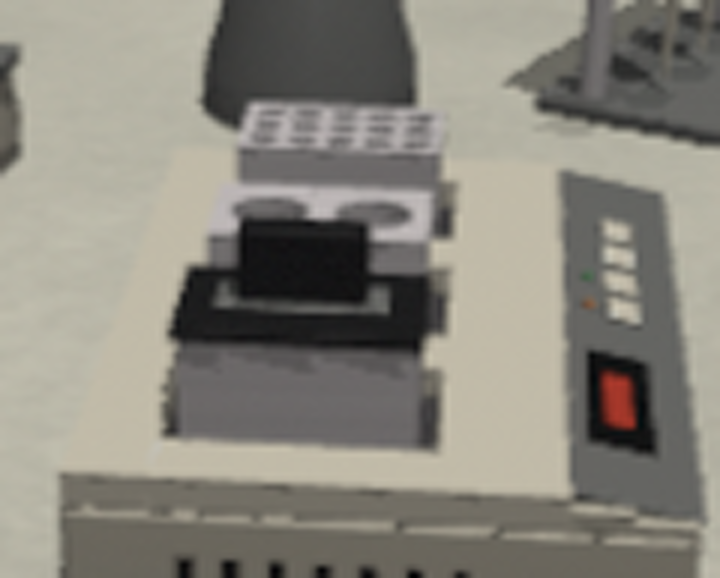

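The cover lies flat and square on the fine block at (0.548, -0.099), overhanging evenly. All the blocks are seated, and the rack and jar are untouched. I'm handing the job in.

```bash
python3 -c "
from plant import manip
print(manip.close_job())"
```

```text
the job is handed in; nothing more can be done
None
```

The block heater is fitted out as asked, and I handed the job in at about 32 s of the 112 s allowed; no verdict was reported.

- **Blocks:** The big-well block went into the middle chamber first, then the fine-well block on the left, then the medium-well block on the right. I lowered each one slowly until the wrist force showed contact, at most about 8 N, before letting go. From the last top picture, all three sit within about 1.5 mm of their chamber centres and within about half a degree of square. Heights and well spacings match blocks resting on the chamber floors.
- **Cover:** The cover lies flat on the fine-well block, grip upwards. Measured from the last top picture, it is centred within about 1 mm and turned 0.5 to 0.8° from the block, close to what I can read from the picture. The side picture shows an even overhang.
- **Tube rack and reagent bottle:** In the side pictures both stand where they were at the start.
- **Checks that disagreed:** The two cameras put the cover's starting position about 3 mm apart, and the jaws centred it when they closed.

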